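Clip the rolling pin away in the drawer

TASK

Put the small rolling pin away: pull the drawer of the little wooden unit out to its stop, press the pin down into the spring clip inside until it sits fully home in both forks with the sprung jaw closed over it, then push the drawer fully shut. Leave the spoon, spice jar, tin and mug where they are.

Things in the scene. Friction and masses are not known exactly. Their poses are not given: they have to be found in the camera images.
- pin: Plain wooden rolling pin: a rod 20 mm thick, 180 mm long, rounded ends, a thin dark ring near each end; lies on the worktop beside a wooden spoon (which is left or right varies). Origin at its centre, on its axis; x along the rod. Either way round will do. 50 to 100 g.
- clip_seat (a point): Where the pin's centre is when home in the grey plastic clip on the drawer floor; moves with the drawer. x to the unit's back, y along the seat, z up. Two forks 16 mm wide at y = -55 and +55 mm; between them free for fingers down to 15 mm under this point. Floor 26 mm under it. Drawer's front wall inside at x = -59 mm, 36 mm above it; sides y = +-109 mm, 28 mm above it.
- jaw (a joint): Angle of the sprung jaw (one part for both forks), rad: 0 closed (the spring holds it there, also over a seated pin), about 0.13 while the pin passes, at most 0.5.
- unit_drawer0 (a joint): How far the drawer is out, m: 0 shut, 0.1336 at its stop. It starts shut or up to 20 mm ajar, slides towards the robot with about 1 N of friction and stays where it is left.
- unit_drawer0_handle (a point): Middle of the drawer's level steel bar handle, 60 mm above the worktop: 120 mm long along y, about 10 mm thick, 35 mm in front of the face, so 30 mm clear behind it, open from above for closed fingers. Moves with the drawer. x points into the unit (the drawer opens to -x), z up. The face's top edge is 24 mm above this point.
- clip_mouth (a point): Point 17 mm straight above clip_seat, same axes: here the pin's axis is when it first meets the jaw. Behind it (+x) a fixed prong (face at x = +10.6 mm) with a lip flared back, in front the jaw's round nose and a tab leaning forward as lead-in; mouth 18 mm wide. Push the pin straight down 17 mm from here, about 10 N, level; the jaw swings to -x and springs back over it.
- unit: Low wooden drawer unit, fixed: 200 mm deep (x), 260 mm wide (y), 98 mm high, one drawer. Origin at the centre of its underside, x to its back. With the drawer out, the front edge of its top is 69 mm behind clip_seat and 50 mm above it; shut, the clip is under that top.
- wooden_spoon: Bystander: wooden spoon 208 mm long, bowl 43 mm wide, 11 mm high, lying on the worktop. Origin at the centre of its underside, x along it towards the bowl.
- spice_jar: Bystander: small glass spice jar with a dark cap, upright, 41 mm in diameter, 105 mm high. Origin at the centre of its foot.
- tin: Bystander: low round tin, 86 mm in diameter, 40 mm high. Origin at the centre of its foot.
- mug: Bystander: china mug, 92 x 123 x 95 mm high with its handle. Origin at the centre of its foot.
Not all that is in view belongs to the job. Of the things that look like the pin, the larger one is meant.

How it is judged:
By the outcome, as a careful person would: the job done as asked, in the order asked, and still so for the second after the job is handed in, with the robot touching nothing.
It also fails if it takes over 67 s, if anything falls off the work surface, if the arm or the gripper's body presses on something with over 40 N, if the wrist force passes 120 N, or if a joint passes its speed limit or range.

ROBOT

A 6-joint arm with a two-finger parallel gripper is mounted at the origin on a cart in front of the work surface, level with it; the furniture and walls round the work are solid. World frame = base frame: x ahead of the robot, y to its left, z up, the work surface at z = 0. Lengths are in mm, angles in rad, forces in N, time in s.
With the tool pointing down it reaches from about 325 to 850 mm from the base axis. Payload 4.4 kg.
Tool frame: the origin (TCP) lies midway between the tips of the shut fingers; the grasp point (between the pads) lies grip_depth behind it (grip_depth is the distance from the TCP to the grasp point, in mm); z points along the fingers, y is the line along which they close (so a half turn about z gives the same grasp; the last joint's range is limited). The gripper opens to 94 mm and grips with 3 to 60 N. Pads are 16 mm wide; open, the fingers measure 119 mm over their backs; the gripper's body (75 mm by 177 mm) begins 78 mm behind the grasp point.
Start: joints at [-1.337, 0.207, 1.542, -0, 1.393, -0.15], TCP at [215.295, -533.175, 205.447] pointing down, gripper open.
Joint ranges: [-2.73, 2.73], [-0.86, 2.22], [0.23, 2.46], [-1.11, 4.25], [0.08, 2.63], [-2.82, 2.82]. Speed limits (rad/s): [2.79, 2.79, 3.14, 3.14, 3.14, 3.14].

INTERFACE

Orientations are given as a 3x3 rotation matrix whose columns are the frame's x, y, z axes.
In Python, from rig import * gives the robot as it stands.
- The arm moves only by the tool carry_out, never from a script. Its argument "plan" is a list of rows, each a list of 7 numbers: the turn, a rotation vector about the tool's x, y, z normalised to -1 to 1, where 1 is pi rad, then the shift along the tool's x, y, z normalised to -1 to 1, where 1 is 0.75 m, then the opening, from 0 (shut) to 1 (fully open). A call has 1 to 10 rows; each row is the pose to reach, as a shift and turn from the pose commanded when the call began, along the tool's axes at that moment, turning the shorter way round; what a row does not reach only later rows make up. A row lasts 1/10 s, in which the tool goes at most 50 mm and 8.59 degrees, less where a joint would pass 70% of its speed; a pose out of reach is approached as far as the arm can. A call with a number of a shift or a turn outside -1 to 1 is refused whole. A call with a gripper value outside its range is refused whole. The fingers move at their own pace and stop on an object; "newtons" is the grip in N (left out, the last holds). Time passes only in rows, so rows that repeat a pose let the fingers close. It gives the time, the measured TCP pose, the force, the opening and the grip force at its end, in the units of the state.
- get_state(): the state, without advancing time (a new reading comes with each control period).
- camera(name): name is "scene" or "top" or "wrist"; returns the picture (480x640x3 uint8, blue, green, red); there is no depth.
- camera_model(name): a dict with "K" (3x3 intrinsics, pixels), "dist" ([k1, k2, p1, p2, k3] as OpenCV has them; the pictures are not rectified), "position" and "orientation" of the camera in the world; the wrist camera has in their place "tool_from_camera" (4x4, takes a point from camera to tool coordinates, whose origin is the TCP and whose axes are the flange's). Camera axes: x right, y up, looking along -z (the intrinsics and any distortion apply to the point x, -y, -z); pixel columns grow to the right and rows downward; lengths in mm; the calibration is good to about 2 mm. A picture is of the moment at which its call begins: read the wrist's pose just before it. camera_model takes no time and is no camera call.
- hand_in(): hands the job in; it is judged then, once.
The state is a dict: "time": time; "qpos": joint angles; "dq": joint speeds; "joint_efforts": joint torques, N m; "tool_pos": TCP position; "tcp_rot": TCP orientation; "ft_force": force on the tool from outside, world axes, zero at the start; "torque": the same for the moment, N m; "grip_width": opening from 0.0 (shut) to 1.0 (fully open); "finger_force": force on a finger pad.
Only numpy, scipy, OpenCV 4.12 (cv2) and the standard library are available. Lean on these libraries where they do the work, as an engineer would, in place of code of your own. Each camera call takes 0.05 s, during which the arm holds its last target. There are 200 camera calls.

## Working session

There is one attempt and no reset: what is moved stays moved. The work goes in short steps, Python scripts to look and compute and a tool call to move; the robot and the scene stay as the last step left them, time stands still between calls to the robot, and variables do not carry over. Pictures are saved under pics/ and viewed, at most 10 in all, crops included, and the job is handed in when it is done.

Besides the shell and the picture viewer there is one more tool, called after "Emit:" as name(argument=value, ...) on one line, values as JSON. carry_out: Moves the arm, as the interface text tells. Scaled input: -1 to 1 covers 0.75 m each way for a shift and pi rad each way for a turn. Its arguments: {"type":"object","properties":{"plan":{"type":"array"},"newtons":{"type":"number"}},"required":["plan"]}

```bash
mkdir -p pics; ls
python3 - <<'E'
from rig import *
import cv2
s=get_state();print(s)
for n in("scene","top"):
    cv2.imwrite(f"pics/{n}0.png",camera(n)); m=camera_model(n); print(n,m)
print(camera_model("wrist"))
try:
    print(grip_depth)
except Exception as e: print(e)
E
```

```text
pics
{'time': 0.0, 'qpos': array([-1.33749771e+00,  2.07429369e-01,  1.54295139e+00, -1.53157049e-05,
        1.39348663e+00, -1.50505670e-01]), 'dq': array([-9.69093711e-04,  9.03149401e-04,  4.68775813e-04, -4.65637870e-04,
        9.14666919e-05,  3.87183915e-04]), 'joint_efforts': array([ 1.84556902e-04, -3.70874727e+01, -2.81413096e+01,  6.97762915e-02,
        3.60443071e-02, -1.63160785e-04]), 'tool_pos': array([ 215.10164303, -532.3783304 ,  204.28671173]), 'tcp_rot': array([[ 9.27245902e-01,  3.74452595e-01, -5.40560594e-04],
       [ 3.74452843e-01, -9.27243326e-01,  2.20963315e-03],
       [ 3.26171664e-04, -2.25128773e-03, -9.99997413e-01]]), 'ft_force': array([0.00916673, 0.29266525, 0.35383333]), 'torque': array([-0.02669224,  0.00076227, -0.01888402]), 'finger_force': 0.0, 'grip_width': 0.9999471825917505}
scene {'K': array([[487.96502625,   0.        , 314.56758983],
       [  0.        , 487.96502625, 235.85973587],
       [  0.        ,   0.        ,   1.        ]]), 'dist': array([-0.02889656,  0.        ,  0.        ,  0.        ,  0.        ]), 'position': array(
[... 589 characters left out ...]
[-0.99987572, -0.00105307,  0.01573019],
       [ 0.01529975,  0.17589238,  0.9842905 ]])}
{'K': array([[409.32424758,   0.        , 317.6069965 ],
       [  0.        , 409.32424758, 235.9335446 ],
       [  0.        ,   0.        ,   1.        ]]), 'dist': array([-0.05632941,  0.        ,  0.        ,  0.        ,  0.        ]), 'tool_from_camera': array([[ 7.89784336e-04,  9.73177893e-01,  2.30052527e-01,
         6.60086678e+01],
       [ 9.99999687e-01, -7.80160799e-04, -1.32790742e-04,
        -8.26706598e-01],
       [ 5.02489486e-05,  2.30052559e-01, -9.73178204e-01,
        -1.79272560e+02],
       [ 0.00000000e+00,  0.00000000e+00,  0.00000000e+00,
         1.00000000e+00]])}
18.8
```

View pics/top0.png

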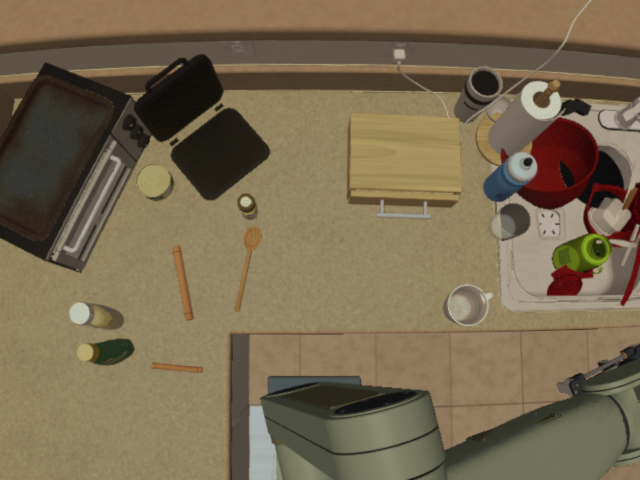

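View pics/scene0.png

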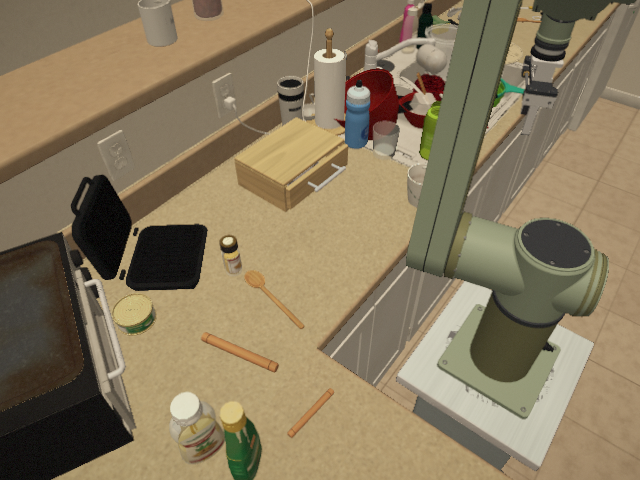

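The top view shows the pin at (177,247)–(189,319), left of the spoon; the shorter decoy is at (152,366)–(202,369). The unit spans about (349,114)–(460,200), with the handle bar at (379–430,216). Next I'll enlarge these.

```bash
python3 - <<'E'
import cv2,numpy as np
t=cv2.imread("pics/top0.png")
a=cv2.resize(t[235:335,150:220],None,fx=5,fy=5,interpolation=cv2.INTER_CUBIC)
b=cv2.resize(t[105:230,340:470],(400*130//125,400),interpolation=cv2.INTER_CUBIC) 
c=np.zeros((500,350+416,3),np.uint8);c[:,:350]=a;c[:400,350:]=b
cv2.imwrite("pics/crop.png",c)
E
cat > h.py <<'E'
from rig import *
import numpy as np,cv2
def ray(cam,px,z,m=None):
    "world points on plane z for pixels"
    m=m or camera_model(cam)
    u=cv2.undistortPoints(np.float64(px).reshape(-1,1,2),m["K"],m["dist"]).reshape(-1,2)
    d=np.c_[u[:,0],-u[:,1],-np.ones(len(u))]@m["orientation"].T
    o=m["position"]; return o+d*((z-o[2])/d[:,2])[:,None]
def wristmodel(s):
    m=dict(camera_model("wrist"));T=m["tool_from_camera"]
    m["orientation"]=s["tcp_rot"]@T[:3,:3];m["position"]=s["tool_pos"]+s["tcp_rot"]@T[:3,3];return m
def proj(P,m):
    c=(np.atleast_2d(P)-m["position"])@m["orientation"]*[1,-1,-1]
    return cv2.projectPoints(c.reshape(-1,1,3),np.zeros(3),np.zeros(3),m["K"],m["dist"])[0].reshape(-1,2)
def move(p,R=None):
    "row numbers (turn, shift) from current pose to target"
    from scipy.spatial.transform import Rotation as Ro
    s=get_state();C=s["tcp_rot"];R=C if R is None else R
    return np.round(np.r_[Ro.from_matrix(C.T@R).as_rotvec()/np.pi,C.T@(np.array(p)-s["tool_pos"])/750],4)
E
```

```text
(no output)
```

View pics/crop.png

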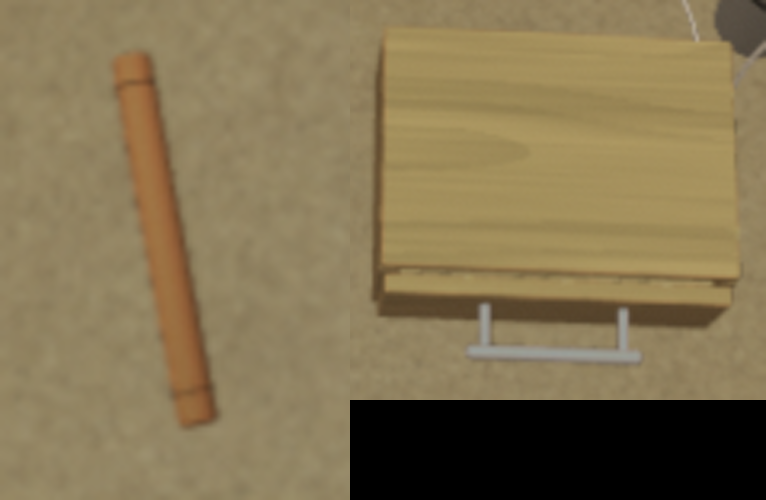

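Run:
```python
from h import *
for n,px,z in(("pin",[(176.6,245.6),(189.4,320)],10),("handle",[(376.6,214.7),(430.9,216.6)],60),("top",[(350.9,114.1),(458.75,118.1),(461.6,191.3),(350,188.1)],98),("face",[(349.4,199.1),(458.75,200.3)],84)):
    P=ray("top",px,z);print(n,P.round(1).tolist(),P.mean(0).round(1),np.linalg.norm(P[1]-P[0]).round(1),np.degrees(np.arctan2(*(P[1]-P[0])[1::-1])).round(2))
```

```text
pin [[521.2, 339.0, 10.0], [344.1, 301.9, 10.0]] [432.7 320.5  10. ] 180.9 -168.19
handle [[584.2, -134.9, 60.0], [580.1, -262.5, 60.0]] [ 582.2 -198.7   60. ] 127.7 -91.84
top [[817.8, -76.5, 98.0], [812.4, -334.0, 98.0], [631.0, -328.2, 98.0], [636.7, -70.9, 98.0]] [ 724.5 -202.4   98. ] 257.5 -91.2
face [[614.8, -70.3, 84.0], [613.4, -324.4, 84.0]] [ 614.1 -197.3   84. ] 254.1 -90.31
```

```bash
cat >> h.py <<'E'
def down(yaw):
    c,s=np.cos(yaw),np.sin(yaw); return np.array([[c,s,0],[s,-c,0],[0,0,-1.]])
YU=np.radians(-1.5)
E
python3 - <<'E'
from h import *
print(move([602,-199,160],down(YU)))
E
```

```text
[-6.000e-04  0.000e+00  1.305e-01  6.448e-01 -2.190e-01  5.990e-02]
```

Emit:
carry_out(plan=[[0,0,0.13,0.645,-0.219,0.06,0],[0,0,0.13,0.645,-0.219,0.06,0],[0,0,0.13,0.645,-0.219,0.06,0],[0,0,0.13,0.645,-0.219,0.06,0],[0,0,0.13,0.645,-0.219,0.06,0],[0,0,0.13,0.645,-0.219,0.06,0],[0,0,0.13,0.645,-0.219,0.06,0],[0,0,0.13,0.645,-0.219,0.06,0],[0,0,0.13,0.645,-0.219,0.06,0],[0,0,0.13,0.645,-0.219,0.06,0]])

```text
time: 1.1
tool_pos: [589.5, -209.8, 161.3]
tcp_rot: [[1.0, -0.024, -0.001], [-0.024, -1.0, 0.0], [-0.001, -0.0, -1.0]]
ft_force: [0.1, -0.1, -0.3]
grip_width: 0.183
finger_force: 0.0
```

Run:
```python
from h import *
print(get_state()["tool_pos"],move([602,-199,160],down(YU)))
```

```text
[ 589.53854878 -209.80271157  161.30641476] [-0.0001  0.0003  0.0005  0.0163 -0.0148  0.0017]
```

Emit:
carry_out(plan=[[0,0,0,0.016,-0.0148,0,0],[0,0,0,0.016,-0.0148,0,0],[0,0,0,0.016,-0.0148,0,0]])

```text
time: 1.4
tool_pos: [599.9, -201.4, 161.6]
tcp_rot: [[1.0, -0.025, -0.002], [-0.025, -1.0, -0.0], [-0.002, 0.0, -1.0]]
ft_force: [0.3, -0.3, -0.2]
grip_width: 0.005
finger_force: 0.0
```

Run:
```python
from h import *
import cv2
print(get_state()["tool_pos"],move([602,-199,45],down(YU)))
s=get_state();I=camera("wrist");cv2.imwrite("pics/w1.png",I)
m=wristmodel(s)
for P in([582,-199,60],[617,-199,84]):print(proj(P,m))
```

```text
[ 599.94801178 -201.40141799  161.60531022] [ 1.000e-04  5.000e-04  5.000e-04  2.900e-03 -3.300e-03  1.555e-01]
[[315.63569385 259.25607135]]
[[314.10726653 217.43030509]]
```

View pics/w1.png

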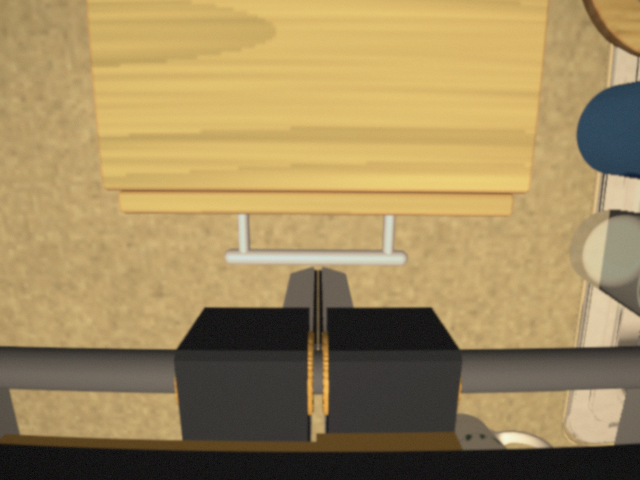

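The handle bar appears at row 257 and the face edge at row 214. Both match predictions (259 and 217), so I'll descend behind the bar.

Emit:
carry_out(plan=[[0,0,0,0.003,-0.003,0.06,0],[0,0,0,0.003,-0.003,0.1,0],[0,0,0,0.003,-0.003,0.155,0],[0,0,0,0.003,-0.003,0.155,0],[0,0,0,0.003,-0.003,0.155,0]])

```text
time: 1.95
tool_pos: [601.7, -199.9, 45.8]
tcp_rot: [[1.0, -0.027, -0.002], [-0.027, -1.0, 0.001], [-0.002, -0.001, -1.0]]
ft_force: [-0.9, 0.0, 0.5]
grip_width: 0.006
finger_force: 0.0
```

Emit:
carry_out(plan=[[0,0,0,-0.015,0,0,0],[0,0,0,-0.035,0,0,0],[0,0,0,-0.06,0,0,0],[0,0,0,-0.085,0,0,0],[0,0,0,-0.11,0,0,0],[0,0,0,-0.13,0,0,0],[0,0,0,-0.14,0,0,0],[0,0,0,-0.147,0,0,0],[0,0,0,-0.147,0,0,0]])

```text
time: 2.85
tool_pos: [493.1, -196.4, 47.0]
tcp_rot: [[1.0, -0.025, 0.001], [-0.025, -1.0, -0.001], [0.001, 0.001, -1.0]]
ft_force: [-0.0, 0.7, 0.7]
grip_width: 0.002
finger_force: 0.0
```

Emit:
carry_out(plan=[[0,0,0,-0.005,0,0,0],[0,0,0,-0.01,0,0,0],[0,0,0,-0.015,0,0,0],[0,0,0,-0.02,0,0,0],[0,0,0,-0.02,0,0,0]])

```text
time: 3.35
tool_pos: [476.9, -195.1, 45.3]
tcp_rot: [[1.0, -0.025, -0.002], [-0.025, -1.0, 0.001], [-0.002, -0.001, -1.0]]
ft_force: [-0.0, 0.5, 0.0]
grip_width: 0.003
finger_force: 0.0
```

Emit:
carry_out(plan=[[0,0,0,-0.005,0,0,0],[0,0,0,-0.01,0,0,0],[0,0,0,-0.013,0,0,0],[0,0,0,-0.013,0,0,0]])

```text
time: 3.75
tool_pos: [467.6, -195.1, 45.6]
tcp_rot: [[1.0, -0.025, -0.001], [-0.025, -1.0, 0.0], [-0.001, -0.0, -1.0]]
ft_force: [0.3, 0.5, 0.5]
grip_width: 0.002
finger_force: 0.0
```

Emit:
carry_out(plan=[[0,0,0,-0.004,0,0,0],[0,0,0,-0.008,0,0,0],[0,0,0,-0.012,0,0,0],[0,0,0,-0.012,0,0,0]])

```text
time: 4.15
tool_pos: [467.3, -195.6, 46.5]
tcp_rot: [[0.999, -0.028, 0.019], [-0.028, -1.0, -0.002], [0.019, 0.001, -1.0]]
ft_force: [21.6, 2.0, -18.7]
grip_width: 0.007
finger_force: 10.7
```

Run:
```python
from h import *
cv2.imwrite("pics/t2.png",cv2.resize(camera("top")[90:290,300:500],(600,600),interpolation=cv2.INTER_CUBIC))
```

```text
(no output)
```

View pics/t2.png

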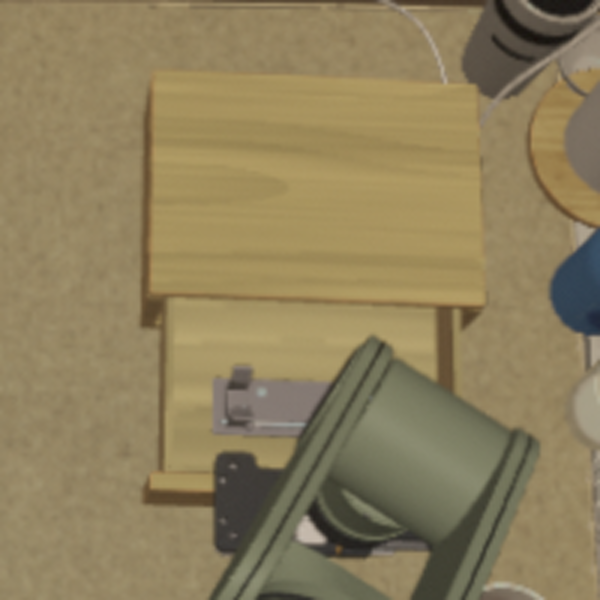

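The drawer is out at its stop (21.6 N), with the clip visible inside. I'll ease off and lift.

Emit:
carry_out(plan=[[0,0,0,0.012,0,0,0],[0,0,0,0.018,0,0,0],[0,0,0,0.018,0,0,0],[0,0,0,0.018,0,-0.06,0],[0,0,0,0.018,0,-0.12,0],[0,0,0,0.018,0,-0.18,0],[0,0,0,0.018,0,-0.24,0],[0,0,0,0.018,0,-0.24,0],[0,0,0,0.018,0,-0.24,0]])

```text
time: 5.1
tool_pos: [472.7, -195.9, 227.0]
tcp_rot: [[1.0, -0.025, 0.002], [-0.025, -1.0, -0.002], [0.002, 0.002, -1.0]]
ft_force: [0.6, -0.4, -1.1]
grip_width: 0.002
finger_force: 0.0
```

Run:
```python
from h import *
s=get_state();I=camera("wrist");cv2.imwrite("pics/w2.png",I);print(s["tool_pos"],s["tcp_rot"].round(4).tolist(),s["ft_force"])
T=camera("top");cv2.imwrite("pics/t3.png",T)
print(move([432,320.5,120],down(np.radians(11.8-90))),move([432,320.5,120],down(np.radians(11.8+90))))
```

```text
[ 472.67094702 -195.86484093  226.96141259] [[0.9997, -0.0249, 0.0016], [-0.0249, -0.9997, -0.0016], [0.0016, 0.0015, -1.0]] [ 0.61777065 -0.42489314 -1.11509976]
[ 3.000e-04  1.300e-03  4.265e-01 -6.880e-02 -6.853e-01  1.400e-01] [-1.400e-03  3.000e-04 -5.735e-01 -6.880e-02 -6.853e-01  1.400e-01]
```

View pics/w2.png

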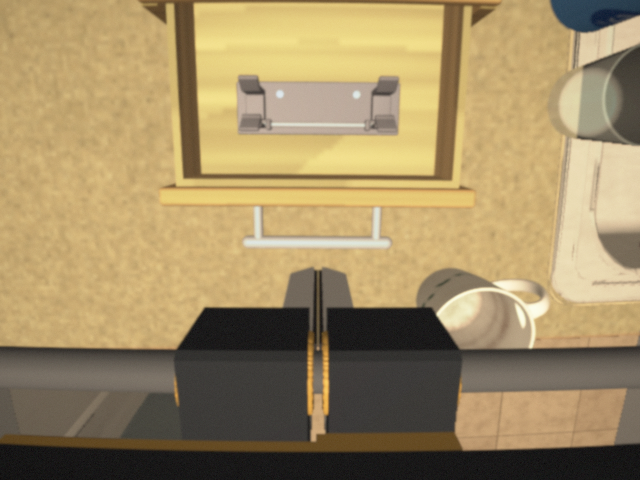

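The wrist view shows the open drawer. The clip's base plate covers (237–399, 78–134), with forks at about columns 250 and 385 and the handle at (317,242). I'll enlarge it.

Run:
```python
import cv2
I=cv2.imread("pics/w2.png");cv2.imwrite("pics/w2c.png",cv2.resize(I[65:195,220:420],(800,520),interpolation=cv2.INTER_CUBIC))
```

```text
(no output)
```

View pics/w2c.png

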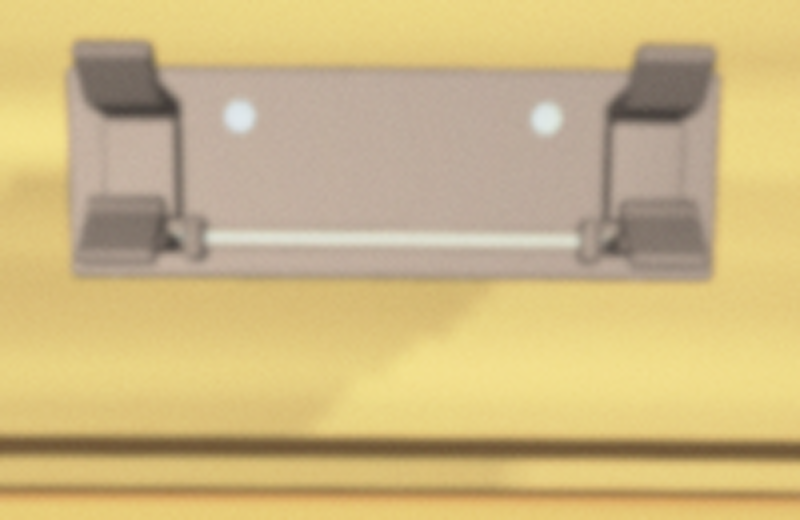

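Run:
```python
from h import *
T=camera_model("wrist")
p=np.array([472.67,-195.86,226.96]);R=np.array([[0.9997,-0.0249,0.0016],[-0.0249,-0.9997,-0.0016],[0.0016,0.0015,-1.0]])
m=wristmodel(dict(tool_pos=p,tcp_rot=R))
c=lambda x,y:(220+x/4,65+y/4)
ex=np.array([np.cos(YU),np.sin(YU),0]);ey=np.array([-ex[1],ex[0],0])
def show(n,px,z):
    P=ray(0,px,z,m);print(n,P[:,:2].round(1).tolist(),P.mean(0)[:2].round(1),"unitx",(P@ex).round(1),"unity",(P@ey).round(1))
show("handle",[(243,242),(391,243)],60)
show("wall in top",[c(0,487),c(800,494)],84)
show("wall in bottom",[c(0,440),c(800,448)],22)
show("panel out top",[(160,206),(474,206)],84)
show("rails in",[(201,176),(435,178)],22)
show("rails out top",[(176,185),(462,184)],76)
show("plate",[c(68,70),c(716,72),c(712,278),c(75,275)],25)
show("screws",[c(240,117),c(546,119)],25)
show("rod",[c(205,237),c(580,240)],30)
show("prong lip back top",[c(75,43),c(152,43),c(638,47),c(715,49)],72)
show("prong face bottom?",[c(105,112),c(180,105),c(610,110),c(690,112)],60)
show("jaw tab top front",[c(78,262),c(155,262),c(630,262),c(708,262)],65)
```

```text
handle [[453.0, -129.8], [448.9, -259.1]] [ 450.9 -194.5] unitx [456.2 455.5] unity [-117.9 -247.3]
wall in top [[504.2, -119.2], [499.0, -277.1]] [ 501.6 -198.1] unitx [507.2 506.1] unity [-105.9 -264. ]
wall in bottom [[508.7, -105.1], [502.3, -292.3]] [ 505.5 -198.7] unitx [511.3 509.8] unity [ -91.7 -279.1]
panel out top [[490.2, -69.5], [484.0, -321.3]] [ 487.1 -195.4] unitx [491.8 492.3] unity [ -56.6 -308.5]
rails in [[508.3, -87.1], [501.1, -306.5]] [ 504.7 -196.8] unitx [510.4 508.9] unity [ -73.8 -293.3]
rails out top [[505.8, -81.4], [501.0, -313.4]] [ 503.4 -197.4] unitx [507.8 509. ] unity [ -68.1 -300.2]
plate [[590.2, -126.8], [586.4, -270.6], [541.5, -270.4], [545.7, -125.7]] [ 566.  -198.4] unitx [593.3 593.2 548.4 548.8] unity [-111.3 -255.2 -256.1 -111.3]
screws [[579.0, -164.6], [577.0, -232.8]] [ 578.  -198.7] unitx [583.2 582.9] unity [-149.4 -217.6]
rod [[553.0, -156.2], [550.4, -239.7]] [ 551.7 -197.9] unitx [556.9 556.5] unity [-141.6 -225.2]
prong lip back top [[588.8, -137.1], [588.3, -152.1], [585.3, -246.3], [584.7, -261.3]] [ 586.8 -199.2] unitx [592.2 592.1 591.6 591.3] unity [-121.6 -136.6 -230.9 -245.9]
prong face bottom? [[577.1, -140.2], [578.0, -155.5], [574.9, -242.4], [574.2, -258.7]] [ 576.  -199.2] unitx [580.5 581.8 581.1 580.8] unity [-125.1 -140.3 -227.3 -243.5]
jaw tab top front [[547.5, -133.9], [547.0, -149.5], [544.7, -245.9], [544.4, -261.8]] [ 545.9 -197.8] unitx [550.8 550.7 550.9 551. ] unity [-119.5 -135.2 -231.5 -247.4]
```

```bash
sed -i 's/radians(-1.5)/radians(-1.7)/' h.py
python3 - <<'E'
from h import *
print(move([432.7,320.5,150],down(np.radians(11.8))))
E
```

```text
[-0.0007  0.0011 -0.0735 -0.068  -0.6854  0.1   ]
```

Emit:
carry_out(plan=[[0,0,0,-0.06,-0.2,0,0.5],[0,0,-0.073,-0.068,-0.685,0.1,0.5],[0,0,-0.073,-0.068,-0.685,0.1,0.5],[0,0,-0.073,-0.068,-0.685,0.1,0.5],[0,0,-0.073,-0.068,-0.685,0.1,0.5],[0,0,-0.073,-0.068,-0.685,0.1,0.5],[0,0,-0.073,-0.068,-0.685,0.1,0.5],[0,0,-0.073,-0.068,-0.685,0.1,0.5],[0,0,-0.073,-0.068,-0.685,0.1,0.5],[0,0,-0.073,-0.068,-0.685,0.1,0.5]])

```text
time: 6.2
tool_pos: [433.1, 297.5, 151.4]
tcp_rot: [[0.979, 0.204, -0.005], [0.204, -0.979, -0.003], [-0.005, 0.002, -1.0]]
ft_force: [0.5, 0.6, 0.1]
grip_width: 0.503
finger_force: 0.0
```

Emit:
carry_out(plan=[[0,0,0,0,-0.06,0.01,0.5],[0,0,0,0,-0.06,0.01,0.5]])

```text
time: 6.4
tool_pos: [422.3, 343.6, 142.9]
tcp_rot: [[0.978, 0.209, -0.007], [0.209, -0.978, -0.002], [-0.007, 0.001, -1.0]]
ft_force: [0.6, -0.7, 0.3]
grip_width: 0.501
finger_force: 0.0
```

Run:
```python
from h import *
s=get_state();I=camera("wrist");cv2.imwrite("pics/w3.png",I);print(s["tool_pos"],s["tcp_rot"].round(4).tolist(),s["time"])
m=wristmodel(s);print("pin ends pred",proj([[521.2,339,10],[344.1,301.9,10]],m))
print(move([432.7,320.5,150],down(np.radians(11.8))))
T=camera("top");c=cv2.resize(T[175:265,340:470],(780,540),interpolation=cv2.INTER_CUBIC);cv2.imwrite("pics/t4.png",c)
```

```text
[422.26563437 343.55600422 142.89616676] [[0.9778, 0.2095, -0.007], [0.2094, -0.9778, -0.0021], [-0.0073, 0.0006, -1.0]] 6.4
pin ends pred [[353.16853099  96.3067059 ]
 [347.63770214 325.13079189]]
[ 0.0007  0.0021  0.0011  0.0065  0.0298 -0.0087]
```

View pics/t4.png

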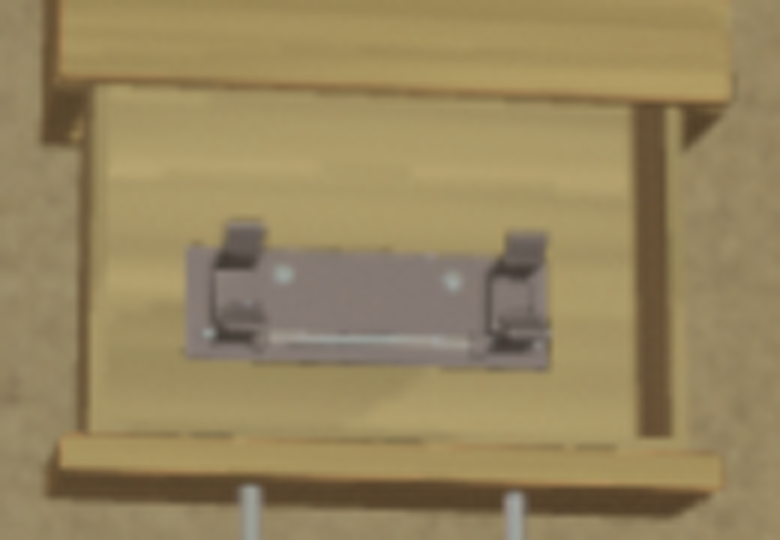

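View pics/w3.png

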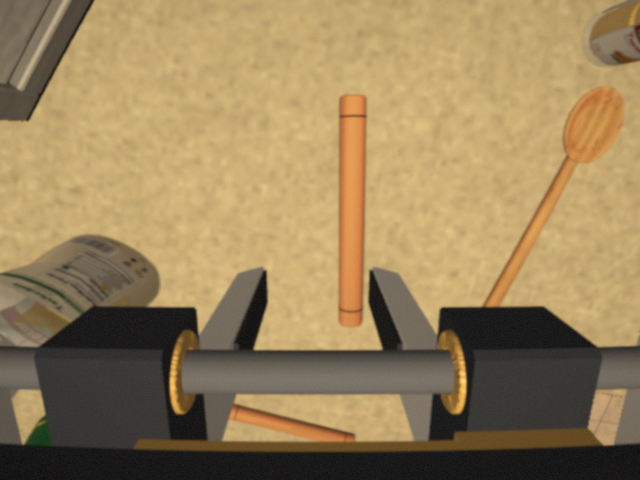

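The pin ends at (353,95) and (350,326) match the prediction to within 1–2 mm. The enlarged top view shows the clip plate (187–549, 245–368), carcass edge (60,75)–(728,100) and front-wall top inner edge (60,436)–(720,454).

Run:
```python
from h import *
m=camera_model("top");c=lambda *L:[(340+x/6,175+y/6) for x,y in L]
ex=np.array([np.cos(YU),np.sin(YU),0]);ey=np.array([-ex[1],ex[0],0])
def show(n,px,z):
    P=ray(0,px,z,m);print(n,"unitx",(P@ex).round(1),"unity",(P@ey).round(1),(P@ey).mean().round(1))
show("carcass",c((60,77),(728,102)),98)
show("wall in",c((60,436),(720,454)),84)
show("wall out",c((60,470),(720,488)),84)
show("plate",c((188,245),(548,258),(550,368),(186,355)),25)
show("screws",c((283,275),(453,282)),25)
show("lip",c((228,219),(266,221),(508,233),(547,233)),72)
show("jawtab",c((220,340),(260,343),(495,350),(535,352)),55)
s=get_state();print(move([433,320,3],down(np.radians(12.1))))
# wrist: same points under present yaw
p=np.array([472.67,-195.86,226.96])
```

```text
carcass unitx [639.1 638.7] unity [ -52.  -308.7] -180.4
wall in unitx [504.1 504.4] unity [ -54.9 -305.8] -180.4
wall out unitx [491.2 491.3] unity [ -55.1 -305.5] -180.3
plate unitx [593.5 593.  548.1 548.9] unity [-109.3 -254.4 -254.5 -108.8] -181.7
screws unitx [582.5 581.9] unity [-147.3 -215.7] -181.5
lip unitx [592.6 592.3 590.7 591.2] unity [-119.2 -133.8 -227.8 -243.1] -181.0
jawtab unitx [548.8 548.1 548.2 547.9] unity [-118.4 -133.9 -225.8 -241.6] -179.9
[ 0.0008  0.0017 -0.0013  0.0069  0.0281  0.1883]
```

Emit:
carry_out(plan=[[0.0008,0.0017,-0.0013,0.007,0.028,0,0.5],[0.0008,0.0017,-0.0013,0.007,0.028,0.05,0.5],[0.0008,0.0017,-0.0013,0.007,0.028,0.1,0.5],[0.0008,0.0017,-0.0013,0.007,0.028,0.15,0.5],[0.0008,0.0017,-0.0013,0.007,0.028,0.175,0.5],[0.0008,0.0017,-0.0013,0.007,0.028,0.18,0.5],[0.0008,0.0017,-0.0013,0.007,0.028,0.18,0.5]])

```text
time: 7.2
tool_pos: [435.5, 319.3, 11.3]
tcp_rot: [[0.979, 0.205, 0.003], [0.205, -0.979, 0.002], [0.003, -0.002, -1.0]]
ft_force: [-0.2, 0.4, 0.7]
grip_width: 0.497
finger_force: 0.0
```

Run:
```python
from h import *
s=get_state();print(s["tool_pos"],move([433,320,3.5],down(np.radians(12.1))))
```

```text
[435.53152217 319.33378247  11.32755436] [-0.0005 -0.001  -0.0014 -0.0032 -0.0015  0.0104]
```

Emit:
carry_out(plan=[[0,-0.0008,-0.0014,-0.003,-0.0015,0.0104,0.5],[0,-0.0008,-0.0014,-0.003,-0.0015,0.0104,0.5],[0,-0.0008,-0.0014,-0.003,-0.0015,0.0104,0],[0,-0.0008,-0.0014,-0.003,-0.0015,0.0104,0],[0,-0.0008,-0.0014,-0.003,-0.0015,0.0104,0],[0,-0.0008,-0.0014,-0.003,-0.0015,0.0104,0],[0,-0.0008,-0.0014,-0.003,-0.0015,0.0104,0],[0,-0.0008,-0.0014,-0.003,-0.0015,0.0104,0]], newtons=45)

```text
time: 8.0
tool_pos: [433.7, 321.9, 4.6]
tcp_rot: [[0.977, 0.212, 0.003], [0.212, -0.977, 0.003], [0.003, -0.003, -1.0]]
ft_force: [-0.0, 0.2, 1.9]
grip_width: 0.204
finger_force: 45.0
```

Run:
```python
from h import *
s=get_state();print(s["tool_pos"],s["tcp_rot"].round(4).tolist(),s["grip_width"]*94,s["finger_force"],s["ft_force"])
```

```text
[433.73155085 321.90537024   4.55888042] [[0.9773, 0.2118, 0.0028], [0.2118, -0.9773, 0.0033], [0.0035, -0.0026, -1.0]] 19.18901970686406 44.997453689575195 [-0.01708721  0.22723023  1.86691641]
```

Emit:
carry_out(plan=[[0,0,0,0,0,-0.05,0],[0,0,0,0,0,-0.12,0],[0,0,0,0,0,-0.19,0],[0,0,0,0,0,-0.24,0],[0,0,0,0,0,-0.24,0]])

```text
time: 8.5
tool_pos: [437.6, 323.7, 191.9]
tcp_rot: [[0.977, 0.212, 0.015], [0.212, -0.977, 0.01], [0.017, -0.007, -1.0]]
ft_force: [0.3, -0.2, -1.0]
grip_width: 0.201
finger_force: 45.0
```

Run:
```python
from h import *
s=get_state();print(s["tool_pos"],s["finger_force"],s["ft_force"],move([564.7,-198.3,160],down(np.radians(90)+YU)))
```

```text
[437.57748369 323.6625523  191.88749734] 44.996235966682434 [ 0.33377624 -0.23838341 -1.0259448 ] [ 0.0019 -0.006  -0.4227  0.0176  0.7163  0.0382]
```

Emit:
carry_out(plan=[[0,0,-0.423,0.0176,0.716,0.0,0],[0,0,-0.423,0.0176,0.716,0.0,0],[0,0,-0.423,0.0176,0.716,0.0,0],[0,0,-0.423,0.0176,0.716,0.0,0],[0,0,-0.423,0.0176,0.716,0.0,0],[0,0,-0.423,0.0176,0.716,0.0,0],[0,0,-0.423,0.0176,0.716,0.0,0],[0,0,-0.423,0.0176,0.716,0.0,0],[0,0,-0.423,0.0176,0.716,0.0,0],[0,0,-0.423,0.0176,0.716,0.0,0]])

```text
time: 9.5
tool_pos: [539.4, -119.5, 181.5]
tcp_rot: [[0.023, 1.0, 0.0], [1.0, -0.023, 0.004], [0.004, -0.0, -1.0]]
ft_force: [-0.6, 0.2, -0.5]
grip_width: 0.2
finger_force: 45.0
```

Emit:
carry_out(plan=[[0,0,0,0,0,0.0,0],[0,0,0,0,0,0.0,0],[0,0,0,0,0,0,0]])

```text
time: 9.8
tool_pos: [539.2, -117.0, 181.9]
tcp_rot: [[0.029, 1.0, -0.0], [1.0, -0.029, 0.005], [0.005, -0.0, -1.0]]
ft_force: [-0.2, -0.7, -1.1]
grip_width: 0.2
finger_force: 45.0
```

Run:
```python
from h import *
s=get_state();print(s["tool_pos"],s["tcp_rot"].round(4).tolist(),s["ft_force"],move([564.7,-198.3,100],down(np.radians(90)+YU)))
```

```text
[ 539.24297402 -117.02626188  181.86435136] [[0.0288, 0.9996, -0.0001], [0.9996, -0.0288, 0.0046], [0.0046, -0.0002, -1.0]] [-0.17858708 -0.65180408 -1.14771183] [-1.000e-04 -1.400e-03  3.000e-04 -1.078e-01  3.710e-02  1.087e-01]
```

Emit:
carry_out(plan=[[0,-0.0014,0,-0.05,0.018,0,0],[0,-0.0014,0,-0.106,0.037,0,0],[0,-0.0014,0,-0.106,0.037,0.05,0],[0,-0.0014,0,-0.106,0.037,0.09,0],[0,-0.0014,0,-0.106,0.037,0.109,0],[0,-0.0014,0,-0.106,0.037,0.109,0],[0,-0.0014,0,-0.106,0.037,0.109,0],[0,-0.0014,0,-0.106,0.037,0.109,0]])

```text
time: 10.6
tool_pos: [567.4, -198.4, 103.4]
tcp_rot: [[0.028, 1.0, 0.006], [1.0, -0.028, -0.003], [-0.003, 0.006, -1.0]]
ft_force: [0.0, 0.4, -0.2]
grip_width: 0.2
finger_force: 45.0
```

Run:
```python
from h import *
s=get_state();print(s["tool_pos"],s["tcp_rot"].round(4).tolist(),s["ft_force"],move([564.7,-197.2,64],down(np.radians(90)+YU)))
# pin seen by the top camera vs clip: save
cv2.imwrite("pics/w5.png",camera("wrist"));cv2.imwrite("pics/t5.png",camera("top"));cv2.imwrite("pics/s5.png",camera("scene"))
m=camera_model("scene")
ex=np.array([np.cos(YU),np.sin(YU),0]);ey=np.array([-ex[1],ex[0],0])
print(proj([s["tool_pos"]+ey*k+[0,0,5.4] for k in(-90,0,90)],m), proj([570.3*ex+(-181.5+k)*ey+[0,0,48] for k in(-55,0,55)],m))
```

```text
[ 567.44374669 -198.35338426  103.38728124] [[0.0277, 0.9996, 0.0056], [0.9996, -0.0277, -0.0031], [-0.003, 0.0057, -1.0]] [ 0.01208057  0.38438238 -0.16284499] [ 0.0018  0.0009  0.0006  0.0016 -0.004   0.0525]
[[355.64972078 150.80516241]
 [335.35051059 166.76734275]
 [313.4699817  183.98259903]] [[348.03854783 174.9814092 ]
 [335.85645548 184.96646667]
 [323.12259013 195.40594548]]
```

Emit:
carry_out(plan=[[0.0008,0,0.0,0.0015,-0.0036,0.03,0],[0.0008,0,0.0,0.0015,-0.0036,0.045,0],[0.0008,0,0.0,0.0015,-0.0036,0.048,0],[0.0008,0,0.0,0.0015,-0.0036,0.048,0],[0.0008,0,0.0,0.0015,-0.0036,0.048,0]])

```text
time: 11.25
tool_pos: [563.4, -197.4, 65.6]
tcp_rot: [[0.029, 1.0, -0.0], [1.0, -0.029, -0.002], [-0.002, -0.0, -1.0]]
ft_force: [0.2, -0.4, -1.0]
grip_width: 0.201
finger_force: 45.0
```

Run:
```python
from h import *
P=[];Rs=[]
for i in range(8):
    s=get_state();P.append(s["tool_pos"]);Rs.append(s["tcp_rot"]);I=camera("wrist")
print(np.mean(P,0),np.std(P,0),np.mean(Rs,0).round(4).tolist(),s["ft_force"])
cv2.imwrite("pics/w6.png",I)
m=wristmodel(dict(tool_pos=np.mean(P,0),tcp_rot=np.mean(Rs,0)))
ex=np.array([np.cos(YU),np.sin(YU),0]);ey=np.array([-ex[1],ex[0],0])
print(proj([np.mean(P,0)+ey*k+[0,0,5.4] for k in(-90,0,90)],m).round(), proj([570.3*ex+(-181.5+k)*ey+[0,0,48] for k in(-55,0,55)],m).round())
```

```text
[ 563.41557922 -197.31664295   65.55603488] [0.06275503 0.06710595 0.12363286] [[0.0287, 0.9996, -0.0001], [0.9996, -0.0287, -0.0016], [-0.0016, -0.0, -1.0]] [ 0.37052004 -0.63564477 -1.74134713]
[[318. 457.]
 [319. 292.]
 [319.  81.]] [[321. 373.]
 [321. 277.]
 [322. 167.]]
```

Emit:
carry_out(plan=[[0,0,0,0,0.0017,0.003,0],[0,0,0,0,0.0017,0.006,0],[0,0,0,0,0.0017,0.009,0],[0,0,0,0,0.0017,0.012,0],[0,0,0,0,0.0017,0.012,0],[0,0,0,0,0.0017,0.012,0]])

```text
time: 12.25
tool_pos: [568.1, -198.1, 58.6]
tcp_rot: [[0.029, 1.0, 0.007], [1.0, -0.029, -0.003], [-0.003, 0.007, -1.0]]
ft_force: [5.8, 0.5, 5.4]
grip_width: 0.203
finger_force: 45.0
```

Run:
```python
from h import *
for i in range(8):
    s=get_state();print(s["tool_pos"].round(1),s["tcp_rot"][:,2].round(4),s["ft_force"].round(1),s["torque"].round(2),s["grip_width"]);I=camera("wrist")
cv2.imwrite("pics/w7.png",I);cv2.imwrite("pics/s7.png",camera("scene"));cv2.imwrite("pics/t7.png",camera("top"))
```

```text
[ 568.1 -198.1   58.6] [ 0.0073 -0.0034 -1.    ] [5.8 0.5 5.4] [ 0.21 -1.02 -0.06] 0.20275705466465613
[ 568.1 -198.1   58.6] [ 0.0073 -0.0034 -1.    ] [4.8 1.6 5.9] [ 0.16 -0.93 -0.02] 0.20022730820589948
[ 568.1 -198.1   58.6] [ 0.0072 -0.0035 -1.    ] [4.3 0.2 5.5] [ 0.19 -0.93 -0.11] 0.20081150899478012
[ 568.1 -198.1   58.6] [ 0.0073 -0.0034 -1.    ] [5.  0.7 6.3] [ 0.17 -0.95 -0.02] 0.20604921688849007
[ 568.1 -198.1   58.6] [ 0.0073 -0.0034 -1.    ] [3.8 1.  6.7] [ 0.19 -0.98 -0.01] 0.20041164768002154
[ 568.1 -198.1   58.6] [ 0.0072 -0.0035 -1.    ] [4.4 0.6 7.2] [ 0.19 -0.96  0.  ] 0.20154652014591373
[ 568.1 -198.1   58.6] [ 0.0073 -0.0034 -1.    ] [3.6 0.2 6.3] [ 0.17 -0.98 -0.08] 0.20054676655324807
[ 568.1 -198.1   58.6] [ 0.0072 -0.0034 -1.    ] [3.7 0.5 5.5] [ 0.22 -0.95  0.01] 0.200735149062511
```

Emit:
carry_out(plan=[[0,0,0,0,0.0025,0.003,0],[0,0,0,0,0.0025,0.006,0],[0,0,0,0,0.0025,0.009,0],[0,0,0,0,0.0025,0.009,0],[0,0,0,0,0.0025,0.009,0]])

```text
time: 13.25
tool_pos: [568.1, -198.3, 50.6]
tcp_rot: [[0.029, 1.0, 0.003], [1.0, -0.029, -0.004], [-0.003, 0.003, -1.0]]
ft_force: [2.2, -0.7, 3.2]
grip_width: 0.198
finger_force: 45.0
```

Run:
```python
from h import *
for i in range(3):
    s=get_state();print(s["tool_pos"].round(1),s["tcp_rot"][:,2].round(4),s["ft_force"].round(1),s["torque"].round(2));I=camera("wrist")
```

```text
[ 568.1 -198.3   50.6] [ 0.0033 -0.0035 -1.    ] [ 2.2 -0.7  3.2] [-0.35 -0.66 -0.03]
[ 568.  -198.3   50.5] [ 0.0032 -0.0035 -1.    ] [ 2.6 -1.4  3.8] [-0.41 -0.75 -0.05]
[ 568.  -198.3   50.4] [ 0.0032 -0.0034 -1.    ] [ 4.2 -1.2  3. ] [-0.43 -0.76 -0.06]
```

Emit:
carry_out(plan=[[0,0,0,0,0,0.003,0],[0,0,0,0,0,0.006,0],[0,0,0,0,0,0.009,0],[0,0,0,0,0,0.012,0],[0,0,0,0,0,0.012,0],[0,0,0,0,0,0.012,0]])

```text
time: 14.0
tool_pos: [566.8, -196.9, 42.4]
tcp_rot: [[0.029, 1.0, -0.0], [1.0, -0.029, -0.001], [-0.001, -0.0, -1.0]]
ft_force: [-0.5, 1.5, 12.7]
grip_width: 0.2
finger_force: 45.0
```

Run:
```python
from h import *
for i in range(2):
    s=get_state();print(s["tool_pos"].round(1),s["tcp_rot"][:,2].round(4),s["ft_force"].round(1),s["torque"].round(2));I=camera("wrist")
```

```text
[ 566.8 -196.9   42.4] [-1.e-04 -6.e-04 -1.e+00] [-0.5  1.5 12.7] [ 0.27 -0.15 -0.11]
[ 566.8 -196.9   42.3] [-1.e-04 -6.e-04 -1.e+00] [ 0.2  1.6 13. ] [ 0.22 -0.06 -0.11]
```

Emit:
carry_out(plan=[[0,0,0,0,0,0.003,0],[0,0,0,0,0,0.005,0],[0,0,0,0,0,0.005,0],[0,0,0,0,0,0.005,0]])

```text
time: 14.5
tool_pos: [569.7, -197.1, 42.2]
tcp_rot: [[0.029, 1.0, 0.006], [1.0, -0.029, -0.001], [-0.001, 0.006, -1.0]]
ft_force: [-0.0, 4.8, 25.1]
grip_width: 0.198
finger_force: 45.0
```

Emit:
carry_out(plan=[[0,0,0,0,0,-0.004,0],[0,0,0,0,0,-0.009,0],[0,0,0,0,0,-0.009,0]])

```text
time: 14.8
tool_pos: [565.3, -196.8, 42.5]
tcp_rot: [[0.029, 1.0, -0.003], [1.0, -0.029, -0.0], [-0.0, -0.003, -1.0]]
ft_force: [2.1, -0.0, 2.2]
grip_width: 0.2
finger_force: 45.0
```

The pin bottomed out at TCP z = 42.2 under 25 N, against a predicted 42.6. I'll release and lift.

Emit:
carry_out(plan=[[0,0,0,0,0,0,0.45],[0,0,0,0,0,0,0.45],[0,0,0,0,0,0,0.45],[0,0,0,0,0,-0.04,0.45],[0,0,0,0,0,-0.09,0.45],[0,0,0,0,0,-0.15,0.45],[0,0,0,-0.06,-0.06,-0.2,0.45],[0,0,0,-0.12,-0.1,-0.22,0],[0,0,0,-0.12,-0.1,-0.22,0],[0,0,0,-0.12,-0.1,-0.22,0]])

```text
time: 15.8
tool_pos: [487.5, -287.9, 210.3]
tcp_rot: [[0.033, 0.999, 0.001], [0.999, -0.033, -0.004], [-0.004, 0.001, -1.0]]
ft_force: [-0.3, 0.8, 0.1]
grip_width: 0.228
finger_force: 0.0
```

Run:
```python
from h import *
s=get_state();I=camera("wrist");T=camera("top");S=camera("scene");print(s["tool_pos"],s["ft_force"])
m=wristmodel(s);print(proj([565.5,-198,48],m))
cv2.imwrite("pics/w8.png",I)
t=cv2.resize(T[165:265,335:475],(560,400),interpolation=cv2.INTER_CUBIC)
c=np.zeros((600,800,3),np.uint8);c[:300,:400]=cv2.resize(I,(400,300));c[:300,400:]=cv2.resize(t,(400,300))
c[300:,:400]=cv2.resize(S[110:260,230:430],(400,300),interpolation=cv2.INTER_CUBIC)
x,y=proj([565.5,-198,48],m)[0].astype(int);x=np.clip(x,100,540);y=np.clip(y,75,405)
c[300:,400:]=cv2.resize(I[y-75:y+75,x-100:x+100],(400,300),interpolation=cv2.INTER_CUBIC)
cv2.imwrite("pics/fin.png",c)
```

```text
[ 487.52761637 -287.85846025  210.34807283] [-0.34979064  0.82524756  0.05095766]
[[411.41795434 106.80389599]]
```

View pics/fin.png

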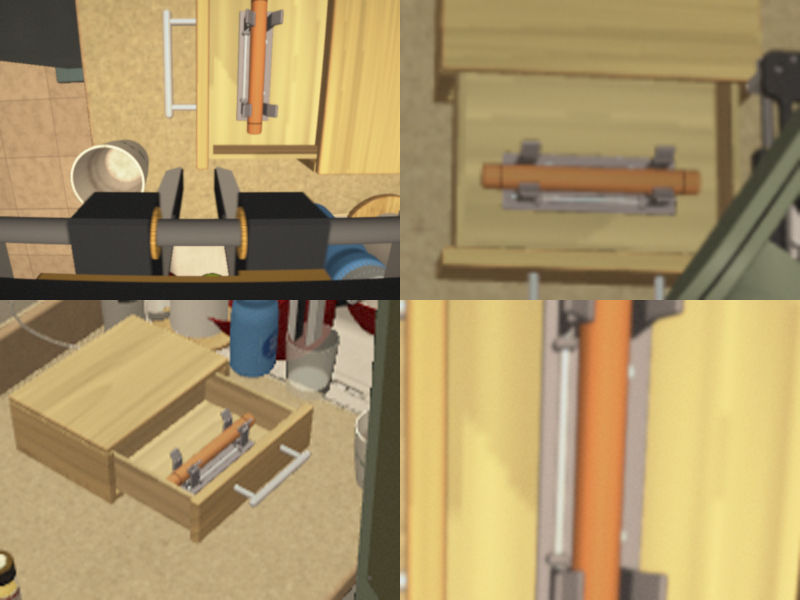

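The pin lies in both forks with the jaw nose over it, level in all three views (for example at (262,60) in the wrist panel and (590,178) in the top panel). Next I'll close the drawer by pushing the handle from the front.

Run:
```python
from h import *
print(move([415,-194,200]),move([415,-194,56],down(np.radians(90)+YU)))
```

```text
[ 0.      0.      0.      0.117  -0.1016  0.0103] [-6.000e-04 -2.000e-04  3.000e-04  1.168e-01 -1.012e-01  2.023e-01]
```

Emit:
carry_out(plan=[[0,0,0,0.117,-0.101,0,0],[0,0,0,0.117,-0.101,0,0],[0,0,0,0.117,-0.101,0,0],[0,0,0,0.117,-0.101,0,0],[0,0,0,0.117,-0.101,0.06,0],[0,0,0,0.117,-0.101,0.12,0],[0,0,0,0.117,-0.101,0.17,0],[0,0,0,0.117,-0.101,0.2,0],[0,0,0,0.117,-0.101,0.2,0],[0,0,0,0.117,-0.101,0.2,0]])

```text
time: 16.95
tool_pos: [416.4, -195.2, 58.3]
tcp_rot: [[0.028, 1.0, -0.001], [1.0, -0.028, -0.001], [-0.001, -0.001, -1.0]]
ft_force: [0.7, -0.9, -0.1]
grip_width: 0.004
finger_force: 0.0
```

Emit:
carry_out(plan=[[0,0,0,0,0.01,0.012,0],[0,0,0,0,0.02,0.012,0],[0,0,0,0,0.035,0.012,0],[0,0,0,0,0.055,0.012,0],[0,0,0,0,0.075,0.012,0],[0,0,0,0,0.095,0.012,0],[0,0,0,0,0.115,0.012,0],[0,0,0,0,0.135,0.012,0],[0,0,0,0,0.155,0.012,0],[0,0,0,0,0.165,0.012,0]])

```text
time: 17.95
tool_pos: [541.9, -199.2, 50.3]
tcp_rot: [[0.028, 1.0, 0.002], [1.0, -0.028, -0.002], [-0.002, 0.002, -1.0]]
ft_force: [-0.6, -0.1, -0.1]
grip_width: 0.002
finger_force: 0.0
```

Emit:
carry_out(plan=[[0,0,0,0,0.007,0,0],[0,0,0,0,0.013,0,0],[0,0,0,0,0.018,0,0],[0,0,0,0,0.018,0,0]])

```text
time: 18.35
tool_pos: [553.4, -199.1, 49.6]
tcp_rot: [[0.029, 1.0, 0.001], [1.0, -0.029, -0.001], [-0.001, 0.001, -1.0]]
ft_force: [0.1, 0.2, 0.0]
grip_width: 0.005
finger_force: 0.0
```

Expected stop is at about 567.

Emit:
carry_out(plan=[[0,0,0,0,0.004,0,0],[0,0,0,0,0.008,0,0],[0,0,0,0,0.012,0,0],[0,0,0,0,0.016,0,0],[0,0,0,0,0.016,0,0]])

```text
time: 18.85
tool_pos: [565.6, -199.6, 49.5]
tcp_rot: [[0.029, 1.0, 0.001], [1.0, -0.029, -0.002], [-0.002, 0.001, -1.0]]
ft_force: [0.9, -0.2, -0.2]
grip_width: 0.006
finger_force: 0.0
```

Emit:
carry_out(plan=[[0,0,0,0,0.003,0,0],[0,0,0,0,0.006,0,0],[0,0,0,0,0.008,0,0],[0,0,0,0,0.008,0,0]])

```text
time: 19.25
tool_pos: [568.3, -199.6, 49.4]
tcp_rot: [[0.028, 1.0, -0.007], [1.0, -0.028, -0.001], [-0.001, -0.006, -1.0]]
ft_force: [-8.2, 0.1, 6.8]
grip_width: 0.005
finger_force: 4.0
```

Emit:
carry_out(plan=[[0,0,0,0,0.004,0,0],[0,0,0,0,0.007,0,0],[0,0,0,0,0.007,0,0],[0,0,0,0,0.007,0,0]])

```text
time: 19.65
tool_pos: [568.4, -199.6, 49.4]
tcp_rot: [[0.028, 0.999, -0.018], [1.0, -0.028, 0.001], [0.0, -0.018, -1.0]]
ft_force: [-19.9, -0.1, 16.7]
grip_width: 0.005
finger_force: 10.3
```

Emit:
carry_out(plan=[[0,0,0,0,-0.015,0,0],[0,0,0,0,-0.05,0,0],[0,0,0,0,-0.09,0,0],[0,0,0,0,-0.09,-0.06,0],[0,0,0,0,-0.09,-0.12,0],[0,0,0,0,-0.1,-0.18,0],[0,0,0,0,-0.2,-0.22,0],[0,0,0,0,-0.2,-0.22,0],[0,0,0,0,-0.2,-0.22,0],[0,0,0,0,-0.2,-0.22,0]])

```text
time: 20.65
tool_pos: [426.9, -195.6, 215.0]
tcp_rot: [[0.029, 1.0, 0.002], [1.0, -0.029, -0.002], [-0.002, 0.003, -1.0]]
ft_force: [-0.1, 0.7, 1.0]
grip_width: 0.008
finger_force: 0.0
```

Run:
```python
from h import *
s=get_state();print(s["tool_pos"],s["ft_force"],s["time"])
a=cv2.imread("pics/top0.png");b=camera("top");cv2.imwrite("pics/tend.png",b)
# columns of the worktop scene: bystander change check and face edge
d=cv2.absdiff(a,b).max(2)>40
n,l,st,c=cv2.connectedComponentsWithStats(d[60:330].astype(np.uint8))
print([tuple(map(int,x)) for x in st[1:] if x[4]>15])
```

```text
[ 426.86080391 -195.55006456  215.04139453] [-0.09381298  0.74189397  1.0141477 ] 20.65
[(413, 133, 108, 137, 4324), (363, 141, 90, 129, 1517), (491, 163, 11, 14, 80), (174, 186, 20, 74, 266)]
```

Run:
```python
from h import *
ex=np.array([np.cos(YU),np.sin(YU),0]);ey=np.array([-ex[1],ex[0],0])
def bar(I,m,lo,hi):
    X=np.arange(lo,hi,.5);Y=-181.5+np.arange(-25,26,1.)   # between the posts
    G=(X[:,None,None]*ex+Y[None,:,None]*ey+[0,0,60]).reshape(-1,3)
    uv=proj(G,m).astype(np.float32).reshape(len(X),len(Y),2)
    W=cv2.remap(I,uv[...,0],uv[...,1],cv2.INTER_LINEAR);S=cv2.cvtColor(W,cv2.COLOR_BGR2HSV)[...,1]
    p=np.median(S,1); w=np.clip(np.median(p)*.6-p,0,None); return X[w>0][[0,-1]] if w.any() else None,(X*w).sum()/max(w.sum(),1e-9)
s=get_state();m=wristmodel(s)
print(proj([[584,-199,60]],m))
print("now wrist",bar(camera("wrist"),m,560,612))
print("now top",bar(cv2.imread("pics/tend.png"),camera_model("top"),560,612))
print("start top",bar(cv2.imread("pics/top0.png"),camera_model("top"),560,612))
print("open top",bar(cv2.imread("pics/t3.png"),camera_model("top"),430,480))
```

```text
[[504.90814965 220.93753732]]
now wrist (array([586. , 596.5]), np.float64(592.0201140323092))
now top (array([585.5, 595. ]), np.float64(590.4807692307693))
start top (array([584., 594.]), np.float64(588.9622606774668))
open top (None, np.float64(0.0))
```

```bash
python3 -c "
from rig import *
print(hand_in())"
```

```text
the job is handed in; nothing more can be done
None
```

I pressed the pin home in the clip, pushed the drawer fully shut and handed the job in at about 21 s; the jar, spoon and tin showed no movement, and the arm blocked the final check on the mug.

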